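Lay a setting square flush in the empty frame corner and weigh it down

TASK

One of the two aluminium frame corners on the table already has its setting square and weight; the other is empty. Lay the loose plywood square flat on the table in the empty corner, its two outer edges flush against both bars, then gently set the loose steel weight flat on top of the square to hold it there, resting on the square alone. Do not drop either of them, and leave the finished corner and the mug, tape roll and wrench alone.

Things in the scene. Friction and masses are not known exactly. Their poses are not given: they have to be found in the camera images.
- corner_1: One of two alike frame corners fixed to the table, one filled and one empty: two flat aluminium bars 25 mm wide, 10 high, at a right angle. Origin: inside corner at table height; the bars' inner faces run from it 150 mm along own +x and +y, so the inside lies at +x, +y. Square's x along corner's x when laid.
- corner_2: One of two alike frame corners fixed to the table, one filled and one empty: two flat aluminium bars 25 mm wide, 10 high, at a right angle. Origin: inside corner at table height; the bars' inner faces run from it 150 mm along own +x and +y, so the inside lies at +x, +y. Square's x along corner's x when laid.
- square: Loose setting square. Flat plywood L, two equal legs 130 mm long outside, 40 wide, 12 thick, a 40x40 web in the inner angle. Upright black square knob 24x24, 12 to 54 mm above the underside, sides parallel to the legs. Origin: underside, below the knob. Heel (outer corner) at (-47,-47) mm, outer edges along own x and y to (83,-47) and (-47,83). About 0.16 kg.
- square_heel (a point): The loose square's outer corner, at its underside.
- square_toe_x (a point): Outer-edge end of the loose square's leg along own +x, at its underside, 130 mm from the heel.
- square_toe_y (a point): Outer-edge end of the loose square's leg along own +y, at its underside, 130 mm from the heel.
- weight: Dark steel block 60 mm (own x) x 40 mm (y) x 25 mm high, with an upright grip tab on top 50 mm (x) x 12 mm (y), from 25 to 55 mm above the underside. Origin: centre of the underside. About 0.55 kg. This is the loose one, standing on the table at first.
- square_done: Plywood setting square of the same shape, already lying in the finished corner; leave it alone. Origin: underside, below its knob.
- weight_done: Dark steel block 60 mm (own x) x 40 mm (y) x 25 mm high, with an upright grip tab on top 50 mm (x) x 12 mm (y), from 25 to 55 mm above the underside. Origin: centre of the underside. About 0.55 kg. This one already stands on the finished corner's square; leave it alone.
- mug: White mug, 80 mm across, 92 mm high; bystander. Origin: centre of its underside.
- tape: Cardboard-coloured roll of tape lying flat, 100 mm across, 24 mm high; bystander. Origin: centre of its underside.
- wrench: Steel wrench 180 mm long lying flat; bystander.
Mind the look-alikes: they are no part of the job. Leave any blue look-alike of the square alone. What is shaped like the weight but green is not meant.

How it is judged:
On the way:
1. the loose square lies flush against both bars of the empty corner, with no weight on it yet (x of square_heel in the frame of corner_2 between -0.003 and 0.003 m and y of square_heel in the frame of corner_2 between -0.003 and 0.003 m and y of square_toe_x in the frame of corner_2 between -0.003 and 0.003 m and x of square_toe_y in the frame of corner_2 between -0.003 and 0.003 m and height (world z) of square_heel below 0.004 m and angle between square's own z axis and vertical below 0.03 rad and contact force between weight and square below 0.1 N), for 0.2 s.
At the end, for the whole second after the job is handed in: The loose square lies flat on the table in the corner that was empty, its heel and both leg ends within 3 mm of the bars' inner faces; the loose weight rests flat on the square alone (not on table or bars); both are released and at rest (x of square_heel in the frame of corner_2 between -0.003 and 0.003 m and y of square_heel in the frame of corner_2 between -0.003 and 0.003 m and y of square_toe_x in the frame of corner_2 between -0.003 and 0.003 m and x of square_toe_y in the frame of corner_2 between -0.003 and 0.003 m and height (world z) of square_heel below 0.004 m and angle between square's own z axis and vertical below 0.03 rad and z of weight in the frame of square between 0.009 and 0.015 m and angle between weight's own z axis and vertical below 0.05 rad and contact force between weight and square above 2 N and linear speed of each of square, weight below 0.01 m/s); the robot touches nothing.
It fails at once if the finished corner's square or weight is moved more than 10 mm (distance of any of square_done, weight_done from where it was at the start of the episode above 0.01 m).
It fails at once if the mug, tape roll or wrench is moved more than 30 mm (distance of any of mug, tape, wrench from where it was at the start of the episode above 0.03 m).
It fails at once if the square or the weight is dropped (falls free faster than 0.5 m/s, about 13 mm) ((contact force between square and the fingers below 0.05 N and linear speed of square above 0.5 m/s) or (contact force between weight and the fingers below 0.05 N and linear speed of weight above 0.5 m/s)).
It also fails if it takes over 58 s, if anything falls off the work surface, if the arm or the gripper's body presses on something with over 40 N, if the wrist force passes 120 N, or if a joint passes its speed limit or range.

ROBOT

A 6-joint arm with a two-finger parallel gripper is mounted at the origin on the work surface. World frame = base frame: x ahead of the robot, y to its left, z up, the work surface at z = 0. Lengths are in m, angles in rad, forces in N, time in s.
With the tool pointing down it reaches from about 0.25 to 0.775 m from the base axis. Payload 4 kg.
Tool frame: the origin (TCP) lies at the very end of the fingers, on their centre line; the grasp point (between the pads) lies 19 mm behind it; z points along the fingers, y is the line along which they close (so a half turn about z gives the same grasp; the last joint's range is limited). The gripper opens to 94 mm and grips with 3 to 60 N. Pads are 16 mm wide; open, the fingers measure 119 mm over their backs; the gripper's body (75 mm by 177 mm) begins 78 mm behind the grasp point.
Start: joints at [-1.355, 0.087, 1.371, -0, 1.684, -0.103], TCP at [0.172, -0.522, 0.172] pointing down, gripper open.
Joint ranges: [-3.1, 3.1], [-0.76, 2.03], [0.27, 2.55], [-1.08, 4.22], [0.17, 2.65], [-2.57, 2.57]. Speed limits (rad/s): [2.79, 2.79, 3.14, 3.14, 3.14, 3.14].

INTERFACE

Orientations are given as [roll, pitch, yaw] about the fixed x, y, z axes, in that order (R = Rz(yaw) Ry(pitch) Rx(roll)).
In Python, from bench import robot gives the robot as it stands. The module is installed in compiled form; this text tells all that it offers.
- The arm moves only by the tool move_arm, never from a script. Its argument "deltas" is one flat list of numbers, 7 for each row, row after row: the turn, a rotation vector about the tool's x, y, z in rad, then the shift along the tool's x, y, z in cm, then the closure, from -1 (fully open) to 1 (shut). A call has 1 to 8 rows; each row is the pose to reach, as a shift and turn from the pose commanded when the call began, along the tool's axes at that moment; what a row does not reach only later rows make up. A row lasts 1/10 s, in which the tool goes at most 50 mm and 8.59 degrees, less where a joint would pass 70% of its speed; a pose out of reach is approached as far as the arm can. A call with a gripper value outside its range is refused whole. The fingers move at their own pace and stop on an object; the grip force is fixed at half the most. Time passes only in rows, so rows that repeat a pose let the fingers close. It gives the time, the measured TCP pose, the force, the opening and the grip force at its end, in the units of the state.
- robot.get_obs(): the state, without advancing time (a new reading comes with each control period).
- robot.snapshot(name): name is "scene" or "top" or "wrist"; returns a dict with "image" (420x560x3 uint8, red, green, blue), "depth" (420x560 float32, m along the optical axis (not along the pixel's ray), 0 where there is no reading), "fov_y" (degrees; the focal length in pixels is half the picture's height over the tangent of half this angle, whatever the lens; pixels are square), "cx", "cy" (the principal point, pixels), "origin" and "orientation" of the camera in the world; the wrist camera has in their place "T_tool_cam" (4x4, takes a point from camera to tool coordinates, whose origin is the TCP and whose axes are the flange's). Camera axes: x right, y up, looking along -z (the intrinsics and any distortion apply to the point x, -y, -z); pixel columns grow to the right and rows downward; lengths in m; the calibration is good to about 2 mm. A picture is of the moment at which its call begins: read the wrist's pose just before it.
- robot.close_job(): hands the job in; it is judged then, once.
The state is a dict: "time": time; "joint_positions": joint angles; "qvel": joint speeds; "joint_torque": joint torques, N m; "tool_pos": TCP position; "ee_rot": TCP orientation; "wrist_force": force on the tool from outside, world axes, zero at the start; "wrist_torque": the same for the moment, N m; "width": finger opening in m; "finger_force": force on a finger pad.
Only numpy, scipy, OpenCV 4.12 (cv2) and the standard library are available. Lean on these libraries where they do the work, as an engineer would, in place of code of your own. Each camera call takes 0.05 s, during which the arm holds its last target. There are 200 camera calls.

## Working session

There is one attempt and no reset: what is moved stays moved. The work goes in short steps, Python scripts to look and compute and a tool call to move; the robot and the scene stay as the last step left them, time stands still between calls to the robot, and variables do not carry over. Pictures are saved under pics/ and viewed, at most 10 in all, crops included, and the job is handed in when it is done.

Besides the shell and the picture viewer there is one more tool, called by a JSON object that holds its "api" and its "payload", one argument or row to a line. move_arm: Moves the arm, as the interface text tells. Its arguments: {"type":"object","properties":{"deltas":{"type":"array","items":{"type":"number"}}},"required":["deltas"]}

```bash
mkdir -p pics
cat > h.py <<'E'
import numpy as np, cv2
from bench import robot
from scipy.spatial.transform import Rotation as R
def Rm(o):
    o=np.array(o,float)
    if o.shape==(3,3): return o
    return R.from_euler('xyz',o).as_matrix() if o.size==3 else R.from_quat(o).as_matrix()
def snap(n,tag):
    o=robot.get_obs(); s=robot.snapshot(n)
    cv2.imwrite(f'pics/{tag}.png',s['image'][:,:,::-1])
    if n=='wrist':
        T=np.eye(4);T[:3,:3]=Rm(o['ee_rot']);T[:3,3]=o['tool_pos'];T=T@s['T_tool_cam']
    else:
        T=np.eye(4);T[:3,:3]=Rm(s['orientation']);T[:3,3]=s['origin']
    d=dict(depth=s['depth'],image=s['image'],f=210/np.tan(np.radians(s['fov_y'])/2),cx=s['cx'],cy=s['cy'],T=T,keys=str({k:v for k,v in s.items() if k not in('image','depth')}))
    np.save(f'pics/{tag}.npy',d,allow_pickle=True); return d
def load(t): return np.load(f'pics/{t}.npy',allow_pickle=True).item()
def ray(d,u,v): return d['T'][:3,:3]@np.array([(u-d['cx'])/d['f'],-(v-d['cy'])/d['f'],-1.])
def at(d,u,v,z):
    r=ray(d,u,v);o=d['T'][:3,3]; return o+r*(z-o[2])/r[2]
def dp(d,u,v): return d['T'][:3,3]+ray(d,u,v)*d['depth'][int(round(v)),int(round(u))]
def proj(d,p):
    q=d['T'][:3,:3].T@(np.array(p)-d['T'][:3,3]); return d['cx']-d['f']*q[0]/q[2], d['cy']+d['f']*q[1]/q[2]
E
python3 - <<'E'
from h import *
print(robot.get_obs())
d=snap('top','top0');print(d['keys'])
cv2.imwrite('pics/top0b.png',cv2.resize(cv2.imread('pics/top0.png'),(800,600),interpolation=cv2.INTER_CUBIC))
E
```

```text
{'time': 0.0, 'joint_positions': array([-1.35509788e+00,  8.79318746e-02,  1.37221794e+00,  1.34491406e-06,
        1.68358132e+00, -1.03136027e-01]), 'qvel': array([-0.00102721, -0.00039356, -0.00077028, -0.00011214, -0.00025902,
        0.00012002]), 'joint_torque': array([-4.39712567e-04, -3.40185535e+01, -3.02422929e+01,  7.17075798e-02,
        3.29377642e-02, -1.70802000e-04]), 'tool_pos': array([ 0.17224999, -0.52169359,  0.17033531]), 'ee_rot': array([-3.13946567e+00, -2.21493133e-04,  3.18834391e-01]), 'wrist_force': array([-0.08886104,  0.34879591,  0.08658663]), 'wrist_torque': array([ 0.01331255,  0.02953057, -0.0201123 ]), 'finger_force': 0.0, 'width': 0.09398078666365453}
{'fov_y': 48.5734494636907, 'cx': 280.56630174218753, 'cy': 215.60007620917114, 'origin': array([ 0.32316977, -0.02193802,  1.16809687]), 'orientation': array([ 0.16832305,  0.01199158, -1.58383913])}
```

View pics/top0b.png

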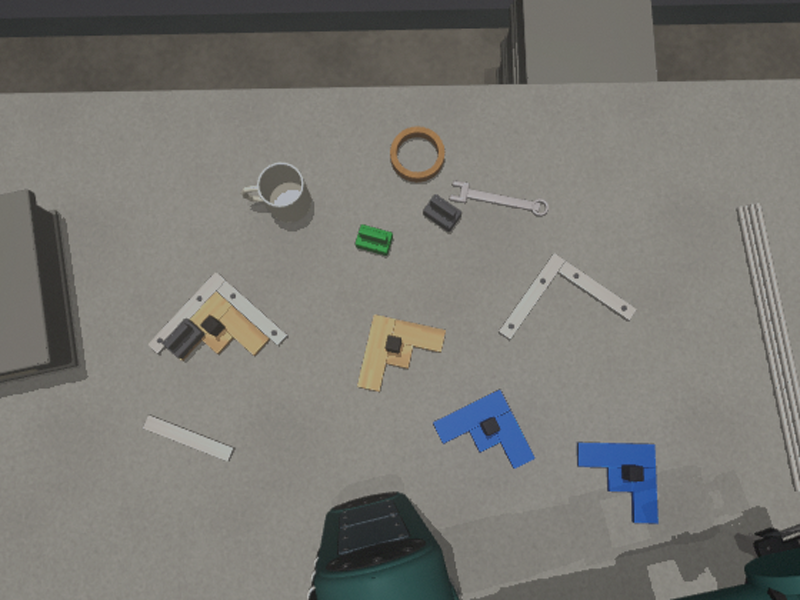

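The loose plywood square is at (394,343). It fits because the blue L's at (490,427) and (632,473) are the wrong colour, and the plywood L at (213,325) is in the finished corner. The loose dark weight is at (441,211); the green block at (374,239) and the weight on the finished corner at (183,338) are not meant. The empty corner has its heel at about (558,258). I'll confirm these in an enlarged crop.

Run:
```python
import cv2
i=cv2.imread('pics/top0.png')[125:280,243:450]
cv2.imwrite('pics/c1.png',cv2.resize(i,None,fx=3.85,fy=3.85,interpolation=cv2.INTER_CUBIC))
```

```text
(no output)
```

View pics/c1.png

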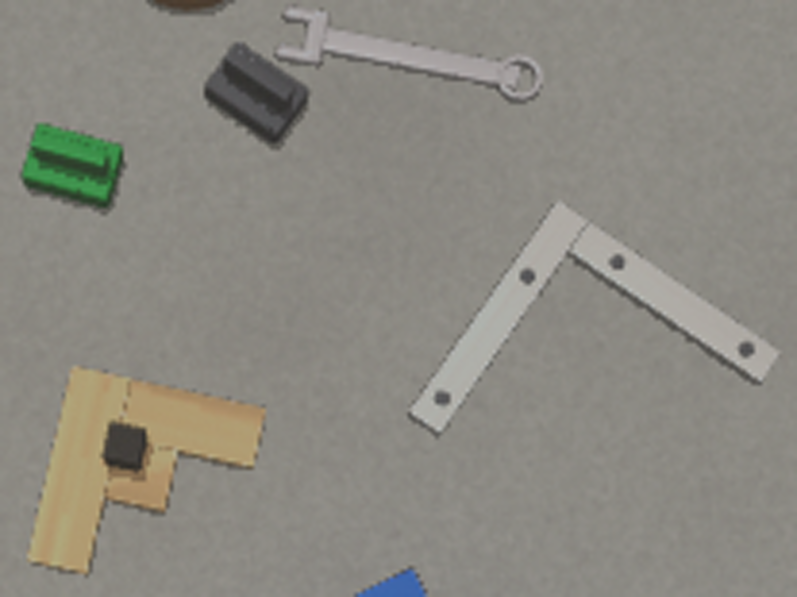

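Run:
```python
from h import *
d=load('top0')
def P(x,y,z): return at(d,243+(x+.5)/3.85-.5,125+(y+.5)/3.85-.5,z)
def pr(n,p): print(n,np.round(p,4))
S=[P(72,366,.012),P(30,562,.012),P(265,408,.012)]
pr('heel',S[0]);pr('toex',S[1]);pr('toey',S[2]);print(np.linalg.norm(S[1]-S[0]),np.linalg.norm(S[2]-S[0]))
for n,(a,b) in dict(x=(S[0],S[1]),y=(S[0],S[2])).items(): print(n,np.degrees(np.arctan2(*(b-a)[[1,0]])))
pr('knob',P(124,441,.054))
C=[P(568,252,.01),P(437,434,.01),P(762,383,.01),P(558,202,.01),P(410,413,.01),P(778,354,.01)]
for n,p in zip(['in','inx','iny','out','outx','outy'],C): pr(n,p)
g=lambda a,b:np.degrees(np.arctan2(*(b-a)[[1,0]]))
print(g(C[0],C[1]),g(C[0],C[2]),g(C[3],C[4]),g(C[3],C[5]),np.linalg.norm(C[1]-C[0]),np.linalg.norm(C[2]-C[0]))
W=[P(230,49,.055),P(292,105,.055)];pr('w',(W[0]+W[1])/2);print(g(*W),np.linalg.norm(W[1]-W[0]))
pr('wtop corners mid',(P(206,88,.025)+P(308,97,.025))/2); print(np.linalg.norm(P(206,88,.025)-P(272,142,.025)),g(P(206,88,.025),P(272,142,.025)))
s=robot.snapshot('wrist');print(s['T_tool_cam'],s['fov_y'],s['cx'],s['cy'])
```

```text
heel [0.5101 0.0379 0.012 ]
toex [0.383  0.0657 0.012 ]
toey [ 0.4805 -0.0875  0.012 ]
0.1300696544358239 0.12885922661255247
x 167.67597367987042
y -103.25708205689321
knob [0.4553 0.0035 0.054 ]
in [ 0.5817 -0.2899  0.01  ]
inx [ 0.4621 -0.1988  0.01  ]
iny [ 0.4925 -0.4113  0.01  ]
out [ 0.6157 -0.2851  0.01  ]
outx [ 0.4761 -0.1818  0.01  ]
outy [ 0.5114 -0.423   0.01  ]
142.68262707860433 -126.33067647504211 143.50230621717955 -127.0969676346044 0.15033302606643534 0.150613363690973
w [ 0.6906 -0.0876  0.055 ]
-134.42312834190804 0.054815037439359796
wtop corners mid [ 0.6898 -0.0865  0.025 ]
0.057109305470115286 -131.42114859470723
[[ 1.05262221e-03  9.66750809e-01  2.55718137e-01  7.39530377e-02]
 [ 9.99999443e-01 -1.03586298e-03 -2.00221416e-04  8.37187255e-04]
 [ 7.13247350e-05  2.55718205e-01 -9.66751361e-01 -2.12970447e-01]
 [ 0.00000000e+00  0.00000000e+00  0.00000000e+00  1.00000000e+00]] 64.73225047472536 272.5865725719809 208.5145232644139
```

```bash
cat >> h.py <<'E'
def delta(c,t):
    """c,t: x,y,z,yaw(rad) commanded and target (tool down) -> rotvec z, shift cm in tool axes"""
    M=lambda y:R.from_euler('xyz',[np.pi,0,y])
    s=M(c[3]).inv().apply(np.array(t[:3])-c[:3])*100
    w=(M(c[3]).inv()*M(t[3])).as_rotvec()
    print('rot',np.round(w,4),'shift cm',np.round(s,2))
E
python3 - <<'E'
from h import *
delta([.172,-.522,.172,.319],[.468,-.363,.18,np.radians(53.2)])
E
```

```text
rot [ 0.      0.     -0.6095] shift cm [33.09 -5.81 -0.8 ]
```

{"api": "move_arm", "payload": {
  "deltas": [0,0,-0.61,33.1,-5.8,-0.8,-1,0,0,-0.61,33.1,-5.8,-0.8,-1,0,0,-0.61,33.1,-5.8,-0.8,-1,0,0,-0.61,33.1,-5.8,-0.8,-1,0,0,-0.61,33.1,-5.8,-0.8,-1,0,0,-0.61,33.1,-5.8,-0.8,-1,0,0,-0.61,33.1,-5.8,-0.8,-1,0,0,-0.61,33.1,-5.8,-0.8,-1]
}}

```text
time: 0.9
tool_pos: [0.4719, -0.3603, 0.1784]
ee_rot: [-3.141, -0.002, 0.935]
wrist_force: [0.2, -0.5, -0.5]
width: 0.0942
finger_force: 0.0
```

{"api": "move_arm", "payload": {
  "deltas": [0,0,0,0,0,0,-1,0,0,0,0,0,0,-1,0,0,0,0,0,0,-1]
}}

```text
time: 1.2
tool_pos: [0.4673, -0.3644, 0.1795]
ee_rot: [-3.141, 0.0, 0.927]
wrist_force: [-0.7, 0.5, -0.1]
width: 0.0936
finger_force: 0.0
```

Run:
```python
from h import *
o=robot.get_obs();print(o['tool_pos'],o['ee_rot'],abs(o['qvel']).max())
d=snap('wrist','w1');cv2.imwrite('pics/w1b.png',cv2.resize(cv2.imread('pics/w1.png'),(800,600),interpolation=cv2.INTER_CUBIC))
```

```text
[ 0.46727371 -0.36441071  0.17945462] [-3.14137369e+00  3.72173010e-04  9.26635447e-01] 0.003931287523693709
```

View pics/w1b.png

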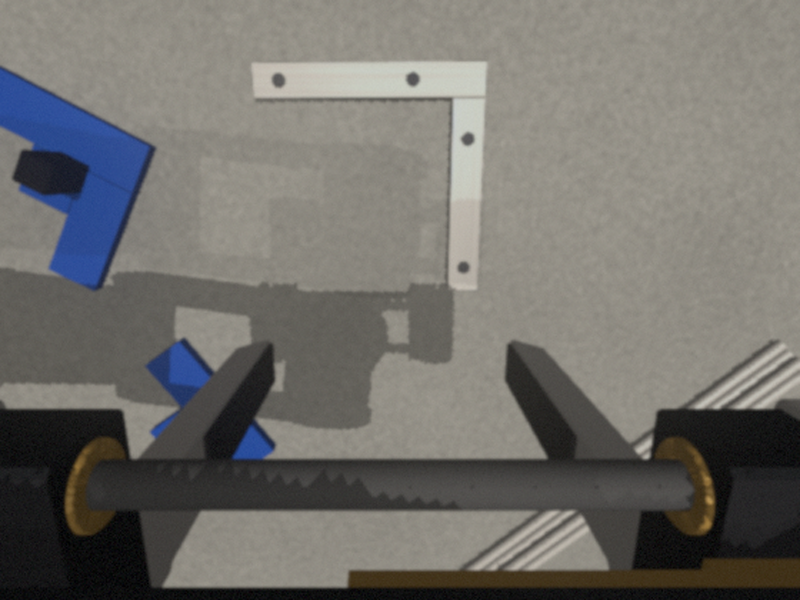

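```bash
cat > corner.py <<'E'
from h import *
def fit(tag):
    d=load(tag);g=cv2.GaussianBlur(d['image'],(0,0),.8).mean(2)
    def sub(a):
        k=int(np.argmax(a)); 
        if 0<k<len(a)-1:
            den=a[k-1]-2*a[k]+a[k+1]; return k+.5*(a[k-1]-a[k+1])/den
        return k
    X=[];Y=[]
    for u in range(190,305,2): X.append((u,60+.5+sub(-np.diff(g[60:78,u]))))
    for v in range(80,192,2): Y.append((306+.5+sub(np.diff(g[v,306:324])),v))
    def line(pts):
        p=np.array([at(d,u,v,.01)[:2] for u,v in pts])
        l=cv2.fitLine(p.astype(np.float32),cv2.DIST_HUBER,0,1e-4,1e-4).ravel().astype(float)
        n=np.array([-l[1],l[0]]);print('rms mm',1e3*np.median(abs((p-l[2:])@n)));return l
    a,b=line(X),line(Y)
    t=np.linalg.solve(np.c_[a[:2],-b[:2]],b[2:]-a[2:]);o=a[2:]+t[0]*a[:2]
    print('origin',o,'dirs',[np.degrees(np.arctan2(l[1],l[0])) for l in(a,b)])
    return o
if __name__=='__main__': fit('w1')
E
python3 corner.py
```

```text
rms mm 0.03562159934596361
rms mm 0.10198891799509999
origin [ 0.58307982 -0.29003563] dirs [np.float64(-36.67370144644231), np.float64(53.438643975975545)]
```

Run:
```python
from h import *
c=[.4673,-.3644,.1795,.9266]
delta(c,[.437,-.075,.18,np.radians(77.2)])
```

```text
rot [ 0.      0.     -0.4208] shift cm [ 21.32 -19.8   -0.05]
```

{"api": "move_arm", "payload": {
  "deltas": [0,0,-0.42,21.3,-19.8,0,-1,0,0,-0.42,21.3,-19.8,0,-1,0,0,-0.42,21.3,-19.8,0,-1,0,0,-0.42,21.3,-19.8,0,-1,0,0,-0.42,21.3,-19.8,0,-1,0,0,-0.42,21.3,-19.8,0,-1,0,0,-0.42,21.3,-19.8,0,-1,0,0,-0.42,21.3,-19.8,0,-1]
}}

```text
time: 2.05
tool_pos: [0.4373, -0.0745, 0.1799]
ee_rot: [3.14, 0.001, 1.35]
wrist_force: [0.7, -0.7, -0.4]
width: 0.0941
finger_force: 0.0
```

{"api": "move_arm", "payload": {
  "deltas": [0,0,0,0,0,0,-1,0,0,0,0,0,0,-1,0,0,0,0,0,0,-1]
}}

```text
time: 2.35
tool_pos: [0.4375, -0.0755, 0.1792]
ee_rot: [-3.141, 0.0, 1.347]
wrist_force: [-0.8, -0.2, -0.2]
width: 0.094
finger_force: 0.0
```

Run:
```python
from h import *
o=robot.get_obs();print(o['tool_pos'],o['ee_rot'],abs(o['qvel']).max())
d=snap('wrist','w2');cv2.imwrite('pics/w2b.png',cv2.resize(cv2.imread('pics/w2.png'),(800,600),interpolation=cv2.INTER_CUBIC))
```

```text
[ 0.4375084  -0.07553417  0.17921431] [-3.14107441e+00  1.81827080e-04  1.34651430e+00] 0.007933824098023139
```

View pics/w2b.png

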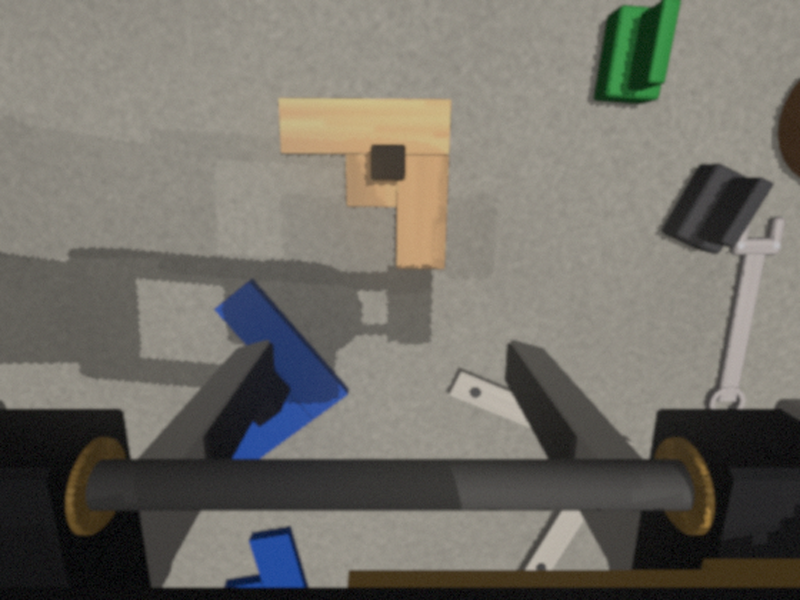

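Run:
```python
from h import *
d=load('w2');q=lambda x,y,z:at(d,(x+.5)*.7-.5,(y+.5)*.7-.5,z)[:2]
h,tx,ty=q(450.5,99,.012),q(279,99,.012),q(443.5,268.5,.012)
a=lambda v:np.degrees(np.arctan2(v[1],v[0]))
print(h,np.linalg.norm(tx-h),np.linalg.norm(ty-h),a(tx-h),a(ty-h))
y=np.radians((a(tx-h)+a(ty-h)+270)/2-0);print('yaw',np.degrees(y))
y=np.radians((a(tx-h)+a(ty-h)+360-90)/2)
print(h+.047*(R.from_euler('z',y).apply([1,1,0])[:2]), 'knob',q(387.5,162,.054))
w=[(q(708,165,.055)+q(763,183,.055))/2]
print(d['T'][:3,3])
```

```text
[0.51013528 0.0379515 ] 0.1282255605582919 0.12894055573177035 167.20321813919725 -103.44793450928711
yaw 166.87764181495507
[0.4536921  0.00284927] knob [0.45414797 0.00331656]
[ 0.45424212 -0.00413037  0.39216942]
```

Run:
```python
from h import *
delta([.4375,-.0753,.1795,1.3465],[.454,.003,.018,np.radians(76.95)])
```

```text
rot [ 0.     -0.      0.0035] shift cm [ 8.   -0.13 16.15]
```

{"api": "move_arm", "payload": {
  "deltas": [0,0,0.003,4,-0.1,3,-1,0,0,0.003,8,-0.1,6,-1,0,0,0.003,8,-0.1,8,-1,0,0,0.003,8,-0.1,11,-1,0,0,0.003,8,-0.1,13.5,-1,0,0,0.003,8,-0.1,15.5,-1,0,0,0.003,8,-0.1,16.1,-1,0,0,0.003,8,-0.1,16.1,-1]
}}

```text
time: 3.2
tool_pos: [0.4534, 0.0036, 0.0176]
ee_rot: [-3.139, 0.0, 1.345]
wrist_force: [-0.4, -0.3, 0.6]
width: 0.094
finger_force: 0.0
```

{"api": "move_arm", "payload": {
  "deltas": [0,0,0,0,0,0,0.5,0,0,0,0,0,0,0.5,0,0,0,0,0,0,0.7,0,0,0,0,0,0,1,0,0,0,0,0,0,1,0,0,0,0,0,0,1,0,0,0,0,0,0,1,0,0,0,0,0,0,1]
}}

```text
time: 4.0
tool_pos: [0.4541, 0.0039, 0.0184]
ee_rot: [-3.142, 0.0, 1.346]
wrist_force: [-0.1, -0.1, -0.7]
width: 0.0332
finger_force: 0.0
```

{"api": "move_arm", "payload": {
  "deltas": [0,0,0,0,0,0,1,0,0,0,0,0,0,1,0,0,0,0,0,0,1,0,0,0,0,0,0,1,0,0,0,0,0,0,1]
}}

```text
time: 4.5
tool_pos: [0.4541, 0.0039, 0.0184]
ee_rot: [-3.142, 0.0, 1.346]
wrist_force: [-0.0, -1.0, 0.2]
width: 0.0225
finger_force: 30.0
```

{"api": "move_arm", "payload": {
  "deltas": [0,0,0,0,0,-1,1,0,0,0,0,0,-3,1,0,0,0,0,0,-6,1,0,0,0,0,0,-8,1,0,0,0,0,0,-8,1,0,0,0,0,0,-8,1,0,0,0,0,0,-8,1]
}}

```text
time: 5.2
tool_pos: [0.4529, 0.004, 0.0969]
ee_rot: [-3.139, 0.0, 1.346]
wrist_force: [0.3, -0.4, -1.8]
width: 0.0225
finger_force: 30.0
```

Run:
```python
from h import *
o=robot.get_obs();print(o['tool_pos'],o['ee_rot'],abs(o['qvel']).max(),o['wrist_force'])
d=snap('wrist','w3');cv2.imwrite('pics/w3b.png',cv2.resize(cv2.imread('pics/w3.png'),(800,600),interpolation=cv2.INTER_CUBIC))
```

```text
[0.45292932 0.00404648 0.09685153] [-3.13856116e+00  4.29254232e-04  1.34579841e+00] 0.007264295011023624 [ 0.30971119 -0.44119158 -1.84624898]
```

View pics/w3b.png

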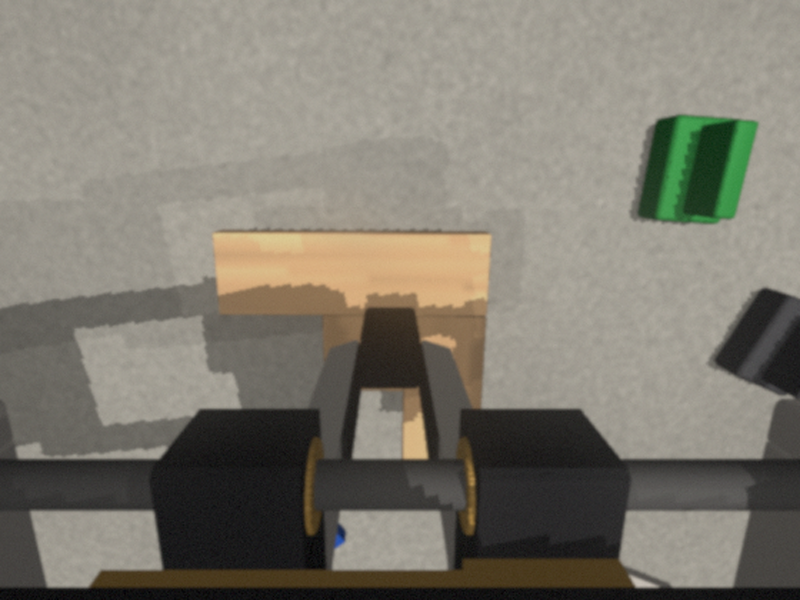

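Run:
```python
from h import *
d=load('w3');o=np.array([.45293,.00405,.09685]);M=R.from_euler('xyz',[-3.13856,.00043,1.3458])
q=lambda x,y:at(d,(x+.5)*.7-.5,(y+.5)*.7-.5,.09685-.006)
for n,p in dict(heel=q(490.5,234.5),tx=q(214,233.5),rightedge=q(482,400)).items(): print(n,p,1e3*M.inv().apply(p-o))
print(d['keys'])
```

```text
heel [0.50882951 0.03833013 0.09085   ] [45.89000891 46.86048784  5.83818329]
tx [0.38433296 0.06710476 0.09085   ] [ 46.16384356 -80.91722982   6.22557228]
rightedge [ 0.49046958 -0.04345723  0.09085   ] [-37.93203927  47.2104134    5.87316573]
{'fov_y': 64.73225047472536, 'cx': 272.5865725719809, 'cy': 208.5145232644139, 'T_tool_cam': array([[ 1.05313451e-03,  9.66806215e-01,  2.55508580e-01,
         7.32986751e-02],
       [ 9.99999396e-01, -1.09864140e-03,  3.53783143e-05,
         3.24783563e-04],
       [ 3.14916279e-04,  2.55508388e-01, -9.66806788e-01,
        -2.12969277e-01],
       [ 0.00000000e+00,  0.00000000e+00,  0.00000000e+00,
         1.00000000e+00]])}
```

Run:
```python
from h import *
delta([.4531,.0040,.0972,1.346],[.5106,-.3003,.1,np.radians(53.38)])
```

```text
rot [ 0.     -0.      0.4143] shift cm [-28.38  12.39  -0.28]
```

{"api": "move_arm", "payload": {
  "deltas": [0,0,0.05,-3,1.3,-0.2,1,0,0,0.11,-7,3.1,-0.3,1,0,0,0.17,-11,4.8,-0.3,1,0,0,0.23,-15.4,6.7,-0.3,1,0,0,0.29,-19.8,8.6,-0.3,1,0,0,0.35,-24,10.5,-0.3,1,0,0,0.4,-27.4,11.9,-0.3,1,0,0,0.414,-28.4,12.4,-0.3,1]
}}

```text
time: 6.05
tool_pos: [0.5106, -0.3039, 0.0991]
ee_rot: [-3.139, 0.001, 0.927]
wrist_force: [-0.1, 0.7, -1.0]
width: 0.0225
finger_force: 30.0
```

{"api": "move_arm", "payload": {
  "deltas": [0,0,0,0,0,0,1,0,0,0,0,0,0,1,0,0,0,0,0,0,1,0,0,0,0,0,0,1]
}}

```text
time: 6.45
tool_pos: [0.5117, -0.299, 0.1017]
ee_rot: [-3.142, -0.0, 0.934]
wrist_force: [-0.3, -0.8, -1.9]
width: 0.0228
finger_force: 30.0
```

{"api": "move_arm", "payload": {
  "deltas": [0,0,0.001,-0.15,0,2,1,0,0,0.001,-0.15,0,4,1,0,0,0.001,-0.15,0,5.5,1,0,0,0.001,-0.15,0,6.5,1,0,0,0.001,-0.15,0,7,1,0,0,0.001,-0.15,0,7,1,0,0,0.001,-0.15,0,7,1]
}}

```text
time: 7.15
tool_pos: [0.5113, -0.3021, 0.0324]
ee_rot: [3.14, 0.0, 0.931]
wrist_force: [0.1, -0.1, -3.2]
width: 0.0222
finger_force: 30.0
```

Run:
```python
from h import *
o=robot.get_obs();print(o['tool_pos'],o['ee_rot'],abs(o['qvel']).max(),o['wrist_force'])
d=snap('wrist','w4');i=cv2.imread('pics/w4.png')[110:290,130:370]
cv2.imwrite('pics/w4b.png',cv2.resize(i,None,fx=3.3,fy=3.3,interpolation=cv2.INTER_CUBIC))
```

```text
[ 0.51129403 -0.30212023  0.03235088] [3.14004050e+00 3.50473150e-05 9.30913511e-01] 0.008796802412210411 [ 0.12080606 -0.06083207 -3.15327873]
```

View pics/w4b.png

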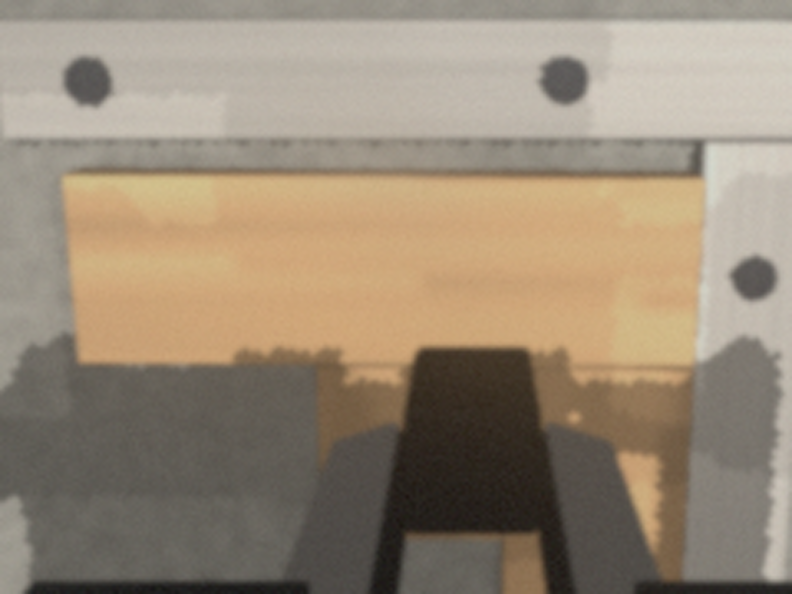

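Run:
```python
from h import *
d=load('w4');q=lambda x,y,z:at(d,130+(x+.5)/3.3-.5,110+(y+.5)/3.3-.5,z)[:2]
a=lambda v:np.degrees(np.arctan2(v[1],v[0]))
zt=.0323-.006
h,tx=q(704,177.5,zt),q(63,176,zt); o,ex=q(704,141,.01),q(5,138.5,.01)
print('heel',h,a(tx-h),np.linalg.norm(tx-h),'corner',o,a(ex-o))
M=R.from_euler('z',a(ex-o),degrees=True)
print('heel in corner mm',1e3*M.inv().apply([*(h-o),0]),1e3*M.inv().apply([*(tx-o),0]))
```

```text
heel [ 0.57675692 -0.29300609] 143.25469200050452 0.1281415475476074 corner [ 0.58263814 -0.29021651] 143.1881992778178
heel in corner mm [3.03706553 5.75731556 0.        ] [131.17852678   5.90602596   0.        ]
```

{"api": "move_arm", "payload": {
  "deltas": [0,0,0,0,0,0.5,1,0,0,0,0,0,0.9,1,0,0,0,0.1,0,1.2,1,0,0,0,0.2,0.1,1.2,1,0,0,0,0.3,0.1,1.2,1,0,0,0,0.3,0.1,1.2,1]
}}

```text
time: 7.8
tool_pos: [0.5136, -0.2999, 0.0196]
ee_rot: [3.141, -0.0, 0.931]
wrist_force: [-0.4, -0.2, -1.6]
width: 0.0224
finger_force: 30.0
```

{"api": "move_arm", "payload": {
  "deltas": [0,0,0,0,0,0,1,0,0,0,0,0,0,1]
}}

```text
time: 8.0
tool_pos: [0.5134, -0.3, 0.0196]
ee_rot: [3.141, 0.0, 0.931]
wrist_force: [0.1, 0.5, -1.5]
width: 0.0224
finger_force: 30.0
```

{"api": "move_arm", "payload": {
  "deltas": [0,0,0,0,0,0.08,1,0,0,0,0.1,0.05,0.08,1,0,0,0,0.2,0.1,0.08,1,0,0,0,0.2,0.15,0.08,1,0,0,0,0.2,0.15,0.08,1]
}}

```text
time: 8.5
tool_pos: [0.5158, -0.2993, 0.0187]
ee_rot: [3.141, 0.0, 0.931]
wrist_force: [0.0, -0.7, -1.6]
width: 0.0225
finger_force: 30.0
```

{"api": "move_arm", "payload": {
  "deltas": [0,0,0,0.1,0,0,1,0,0,0,0.1,0.05,0,1,0,0,0,0.1,0.05,0,1]
}}

```text
time: 8.8
tool_pos: [0.5167, -0.2989, 0.0187]
ee_rot: [3.142, 0.0, 0.931]
wrist_force: [-0.8, -0.1, -1.5]
width: 0.0226
finger_force: 30.0
```

{"api": "move_arm", "payload": {
  "deltas": [0,0,0,0,0.05,0.05,1,0,0,0,0.05,0.1,0.05,1,0,0,0,0.05,0.1,0.08,1,0,0,0,0.05,0.1,0.08,1]
}}

```text
time: 9.2
tool_pos: [0.5168, -0.2991, 0.0184]
ee_rot: [-3.14, 0.001, 0.931]
wrist_force: [-4.8, -0.6, 3.6]
width: 0.0225
finger_force: 30.0
```

Run:
```python
from h import *
o=robot.get_obs();print(o['tool_pos'],o['ee_rot'],o['wrist_force'],o['wrist_torque'])
d=snap('wrist','w5');i=cv2.imread('pics/w5.png')[110:290,130:370]
cv2.imwrite('pics/w5b.png',cv2.resize(i,None,fx=3.3,fy=3.3,interpolation=cv2.INTER_CUBIC))
```

```text
[ 0.51684059 -0.29911717  0.01844577] [-3.14022490e+00  1.35248812e-03  9.30676191e-01] [-4.76980388 -0.60471329  3.61179454] [0.05951477 0.96071532 0.05586141]
```

View pics/w5b.png

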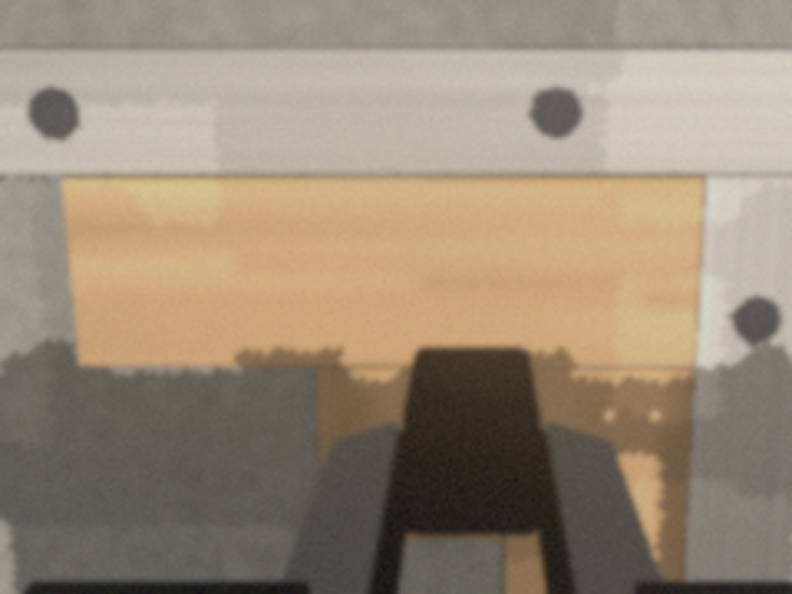

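{"api": "move_arm", "payload": {
  "deltas": [0,0,0,0,-0.05,0,0.9,0,0,0,0,-0.05,0,0.3,0,0,0,0,-0.05,0,0,0,0,0,0,-0.05,0,0,0,0,0,0,-0.05,0,0,0,0,0,0,-0.05,0,0]
}}

```text
time: 9.85
tool_pos: [0.5178, -0.2986, 0.0178]
ee_rot: [3.141, -0.0, 0.931]
wrist_force: [0.7, 0.1, -0.8]
width: 0.047
finger_force: 0.0
```

{"api": "move_arm", "payload": {
  "deltas": [0,0,0,0,0,-2,0,0,0,0,0,0,-5,0,0,0,0,0,0,-9,0,0,0,0,0,0,-13,0,0,0,0,-2,0,-16,0,0,0,0,-5,0,-16,0,0,0,0,-8,0,-16,0,0,0,0,-8,0,-16,0]
}}

```text
time: 10.65
tool_pos: [0.468, -0.3655, 0.1782]
ee_rot: [3.141, 0.001, 0.927]
wrist_force: [0.4, 0.1, -0.5]
width: 0.0469
finger_force: 0.0
```

{"api": "move_arm", "payload": {
  "deltas": [0,0,0,0,0,0,0,0,0,0,0,0,0,0,0,0,0,0,0,0,0]
}}

```text
time: 10.95
tool_pos: [0.4703, -0.3619, 0.1777]
ee_rot: [-3.141, -0.0, 0.932]
wrist_force: [-0.1, 0.1, 0.1]
width: 0.0468
finger_force: 0.0
```

Run:
```python
from h import *
o=robot.get_obs();print(o['tool_pos'],o['ee_rot'],o['wrist_force'])
d=snap('wrist','w6');i=cv2.imread('pics/w6.png')[30:220,140:380]
cv2.imwrite('pics/w6b.png',cv2.resize(i,None,fx=3.1,fy=3.1,interpolation=cv2.INTER_CUBIC))
```

```text
[ 0.47031319 -0.3618757   0.17767335] [-3.14132331e+00 -3.89870440e-04  9.32301402e-01] [-0.0925934   0.10751241  0.08334911]
```

View pics/w6b.png

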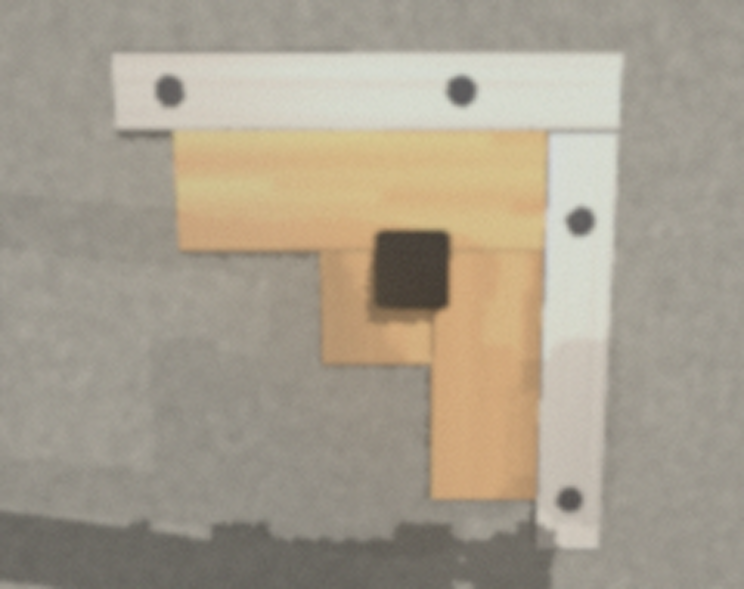

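Run:
```python
from h import *
delta([.4703,-.3619,.1777,.9315],[.6365,-.1465,.18,np.radians(48)])
```

```text
rot [ 0.     -0.      0.0937] shift cm [27.2   0.49 -0.23]
```

{"api": "move_arm", "payload": {
  "deltas": [0,0,0.09,4,0.1,-0.2,0,0,0,0.09,9,0.5,-0.2,0,0,0,0.09,14,0.5,-0.2,0,0,0,0.09,19,0.5,-0.2,0,0,0,0.09,23,0.5,-0.2,0,0,0,0.09,26,0.5,-0.2,0,0,0,0.09,27.2,0.5,-0.2,0,0,0,0.09,27.2,0.5,-0.2,0]
}}

```text
time: 11.8
tool_pos: [0.6367, -0.146, 0.1794]
ee_rot: [-3.141, 0.001, 0.844]
wrist_force: [-0.7, -0.6, -0.3]
width: 0.0469
finger_force: 0.0
```

{"api": "move_arm", "payload": {
  "deltas": [0,0,0,0,0,0,0,0,0,0,0,0,0,0,0,0,0,0,0,0,0]
}}

```text
time: 12.1
tool_pos: [0.6354, -0.1492, 0.1801]
ee_rot: [3.141, 0.0, 0.839]
wrist_force: [0.0, -0.1, 0.1]
width: 0.0469
finger_force: 0.0
```

Run:
```python
from h import *
o=robot.get_obs();print(o['tool_pos'],o['ee_rot'],o['wrist_force'])
d=snap('wrist','w7');u,v=proj(d,[.690,-.087,.055]);print(u,v)
u=int(u);v=int(v);a,b=max(v-60,0),max(u-80,0);print(b,a)
i=cv2.imread('pics/w7.png')[a:a+120,b:b+160]
cv2.imwrite('pics/w7b.png',cv2.resize(i,None,fx=5,fy=5,interpolation=cv2.INTER_CUBIC))
```

```text
[ 0.63542894 -0.14917224  0.18011695] [3.14125921e+00 2.81745503e-04 8.38587627e-01] [ 0.01791292 -0.1235604   0.08705772]
270.9548590313608 111.18039464535892
190 51
```

View pics/w7b.png

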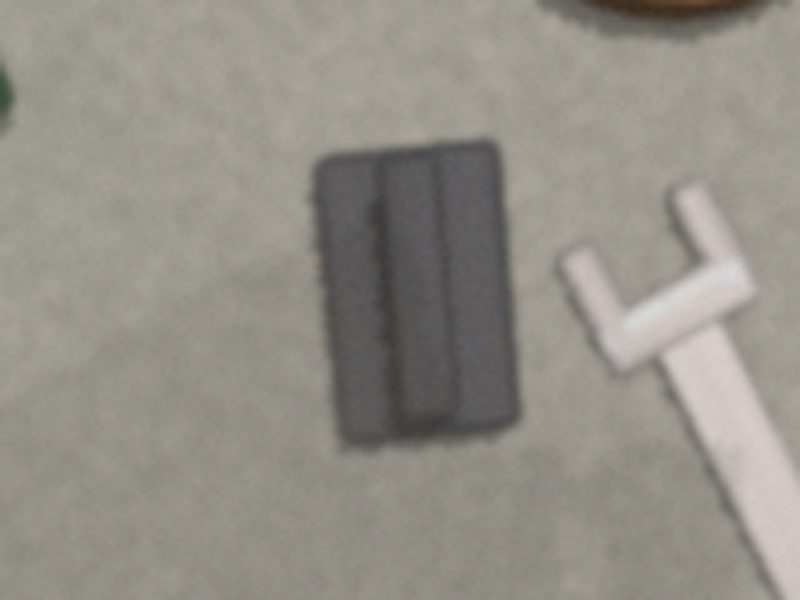

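Run:
```python
from h import *
d=load('w7');q=lambda x,y,z:at(d,190+(x+.5)/5-.5,51+(y+.5)/5-.5,z)[:2]
a=lambda v:np.degrees(np.arctan2(v[1],v[0]))
A,B,C,D=[q(x,y,.025) for x,y in[(318,157),(500,142),(520,428),(342,440)]]
n=np.linalg.norm
print((A+B+C+D)/4,n(A-B),n(C-D),n(A-D),n(B-C),a(A-D),a(B-C))
t,b=q(412,152,.055),q(430,418,.055);print((t+b)/2,n(t-b),a(t-b))
delta([.6354,-.1492,.1801,.8386],[*((A+B+C+D)/8+(t+b)/4),.032,np.radians((a(A-D)+a(B-C)+a(t-b))/3)])
```

```text
[ 0.69366995 -0.08696831] 0.03806230074922957 0.038786660478311794 0.05803415358990084 0.058475427026430354 52.41383156112096 53.122047273615486
[ 0.69401226 -0.08674746] 0.04988638711144373 52.20483852260573
rot [ 0.      0.     -0.0791] shift cm [ 8.54  0.18 14.81]
```

{"api": "move_arm", "payload": {
  "deltas": [0,0,-0.08,4,0.2,2,0,0,0,-0.08,8.5,0.2,5,0,0,0,-0.08,8.5,0.2,8,0,0,0,-0.08,8.5,0.2,11,0,0,0,-0.08,8.5,0.2,13,0,0,0,-0.08,8.5,0.2,14.4,0,0,0,-0.08,8.5,0.2,14.9,0,0,0,-0.08,8.5,0.2,14.9,0]
}}

```text
time: 12.95
tool_pos: [0.6941, -0.0861, 0.0307]
ee_rot: [-3.141, 0.0, 0.92]
wrist_force: [0.5, 0.6, 0.1]
width: 0.0475
finger_force: 0.0
```

{"api": "move_arm", "payload": {
  "deltas": [0,0,0,0,0,0,0.4,0,0,0,0,0,0,0.7,0,0,0,0,0,0,1,0,0,0,0,0,0,1,0,0,0,0,0,0,1,0,0,0,0,0,0,1,0,0,0,0,0,0,1,0,0,0,0,0,0,1]
}}

```text
time: 13.75
tool_pos: [0.6942, -0.0856, 0.0308]
ee_rot: [-3.142, 0.0, 0.921]
wrist_force: [0.4, -1.1, 0.7]
width: 0.0008
finger_force: 0.0
```

{"api": "move_arm", "payload": {
  "deltas": [0,0,0,0,0,0,1,0,0,0,0,0,0,1,0,0,0,0,0,0,1]
}}

```text
time: 14.05
tool_pos: [0.6943, -0.0856, 0.0309]
ee_rot: [3.142, 0.0, 0.921]
wrist_force: [0.5, 0.6, 0.0]
width: 0.0003
finger_force: 0.0
```

The fingers shut on nothing, so I'll look before moving again.

Run:
```python
from h import *
o=robot.get_obs();print(o['tool_pos'],o['ee_rot'],o['width'],o['joint_positions'])
d=snap('wrist','w8');t=snap('top','top8')
i=cv2.imread('pics/w8.png')
p=t;u,v=proj(p,[.69,-.087,.05]);print(u,v)
j=cv2.imread('pics/top8.png')[int(v)-45:int(v)+45,int(u)-45:int(u)+45]
j=cv2.resize(j,(300,300),interpolation=cv2.INTER_CUBIC)
c=np.zeros((420,800,3),np.uint8);c[:,:500]=i[:,30:530];c[:300,500:]=j
cv2.imwrite('pics/w8b.png',c)
```

```text
[ 0.69427898 -0.08562788  0.03086898] [3.14157714e+00 6.21435856e-05 9.20796091e-01] 0.00026972162346455706 [-2.03678133e-01  4.76415003e-01  1.16577858e+00 -6.29138476e-05
  1.49941190e+00  4.46326590e-01]
310.0457456667715 145.46890240870817
```

View pics/w8b.png

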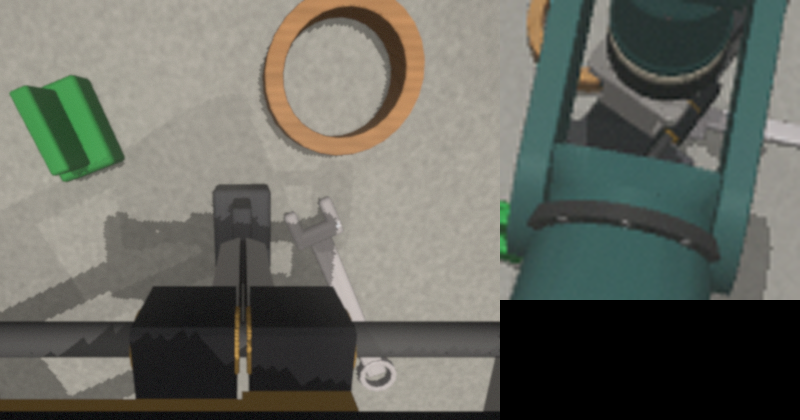

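Run:
```python
from h import *
d=load('w8')
M=R.from_euler('xyz',[3.14158,0,.9208]);o=np.array([.69428,-.08563,.03087])
for n,(u,v,z) in dict(farL=(30+214,186,.025),farR=(30+269,186,.025),tabfar=(30+242,199,.055)).items():
    p=at(d,u,v,z);print(n,p,1e3*M.inv().apply(p-o))
for v in range(176,262,6): print(v,[tuple(np.round(1e3*M.inv().apply(dp(d,u,v)-o)).astype(int)) for u in (250,262,272,282,292)])
```

```text
farL [ 0.69840162 -0.04951051  0.025     ] [ 31.24855813 -18.57783481   5.86976492]
farR [ 0.72780982 -0.07181589  0.025     ] [31.28891318 18.33247659  5.87023197]
tabfar [ 0.71224851 -0.06244388  0.055     ] [ 29.33238976   0.27292504 -24.12999655]
176 [(np.int64(34), np.int64(-16), np.int64(31)), (np.int64(34), np.int64(-7), np.int64(31)), (np.int64(34), np.int64(0), np.int64(31)), (np.int64(34), np.int64(8), np.int64(31)), (np.int64(34), np.int64(15), np.int64(31))]
182 [(np.int64(29), np.int64(-16), np.int64(32)), (np.int64(30), np.int64(-7), np.int64(31)), (np.int64(29), np.int64(0), np.int64(31)), (np.int64(29), np.int64(8), np.int64(31)), (np.int64(29), np.int64(15), np.int64(32))]
188 [(np.int64(29), np.int64(-15), np.int64(13)), (np.int64(29), np.int64(-7), np.int64(13)), (np.int64(29), np.int64(0), np.int64(12)), (np.int64(29), np.int64(7), np.int64(11)), (np.int64(29), np.int64(14), np.int64(11))]
194 [(np.int64(26), np.int64(-15), np.int64(7)), (np.int64(26), np.int64(-7), np.int64(6)), (np.int64(26), np.int64(0), np.int64(6)), (np.int64(26), np.int64(7), np.int64(7)), (
[... 1782 characters left out ...]
 np.int64(14), np.int64(6))]
248 [(np.int64(9), np.int64(-11), np.int64(-50)), (np.int64(9), np.int64(-5), np.int64(-50)), (np.int64(7), np.int64(0), np.int64(-46)), (np.int64(9), np.int64(6), np.int64(-49)), (np.int64(9), np.int64(11), np.int64(-50))]
254 [(np.int64(9), np.int64(-11), np.int64(-59)), (np.int64(9), np.int64(-5), np.int64(-58)), (np.int64(7), np.int64(0), np.int64(-53)), (np.int64(9), np.int64(5), np.int64(-58)), (np.int64(9), np.int64(10), np.int64(-57))]
260 [(np.int64(9), np.int64(-10), np.int64(-65)), (np.int64(9), np.int64(-4), np.int64(-66)), (np.int64(7), np.int64(0), np.int64(-62)), (np.int64(9), np.int64(5), np.int64(-65)), (np.int64(9), np.int64(10), np.int64(-65))]
```

Run:
```python
from h import *
# finger points in tool frame (camera frame -> T_tool_cam), w2 open and w7 half open, w8 closed
for tag,pos,rot in [('w2',[.4375,-.07553,.17921],[-3.1411,0,1.3465]),('w7',[.63543,-.14917,.18012],[3.14126,0,.8386]),('w8',[.69428,-.08563,.03087],[3.14158,0,.9208])]:
    d=load(tag);v,u=np.mgrid[150:420,0:560];z=d['depth'][150:420]
    c=np.stack([(u-d['cx'])/d['f'],-(v-d['cy'])/d['f'],-np.ones_like(u)],-1)*z[...,None]
    p=c@d['T'][:3,:3].T+d['T'][:3,3]-pos
    p=R.from_euler('xyz',rot).inv().apply(p.reshape(-1,3))*1e3
    m=(abs(p[:,0])<14)&(abs(p[:,1])<62)&(p[:,2]<-3)&(p[:,2]>-75);q=p[m]
    for lo in range(-75,0,6):
        s=q[(q[:,2]>=lo)&(q[:,2]<lo+6)]
        if len(s): print(tag,lo,len(s),'x',s[:,0].min().round(),s[:,0].max().round(),'y',s[:,1].min().round(),s[:,1].max().round(),'|y|min',abs(s[:,1]).min().round(1))
```

```text
w2 -75 568 x -9.0 9.0 y -59.0 59.0 |y|min 46.2
w2 -69 506 x -9.0 9.0 y -58.0 59.0 |y|min 46.2
w2 -63 470 x -9.0 9.0 y -58.0 59.0 |y|min 46.2
w2 -57 401 x -9.0 9.0 y -58.0 59.0 |y|min 46.4
w2 -51 379 x -9.0 9.0 y -59.0 59.0 |y|min 46.2
w2 -45 326 x -9.0 9.0 y -58.0 59.0 |y|min 46.2
w2 -39 205 x -9.0 9.0 y -54.0 55.0 |y|min 46.3
w2 -33 1 x 7.0 7.0 y -48.0 -48.0 |y|min 48.4
w7 -75 426 x -8.0 10.0 y -35.0 36.0 |y|min 22.6
w7 -69 402 x -9.0 10.0 y -35.0 36.0 |y|min 22.6
w7 -63 332 x -9.0 10.0 y -35.0 36.0 |y|min 22.7
w7 -57 304 x -8.0 10.0 y -35.0 36.0 |y|min 22.7
w7 -51 282 x -9.0 10.0 y -35.0 36.0 |y|min 22.6
w7 -45 241 x -9.0 9.0 y -34.0 36.0 |y|min 22.6
w7 -39 128 x -9.0 9.0 y -30.0 31.0 |y|min 22.7
w7 -33 3 x -1.0 7.0 y 24.0 26.0 |y|min 24.3
w8 -75 304 x -0.0 10.0 y -12.0 13.0 |y|min 0.1
w8 -69 260 x 7.0 10.0 y -12.0 13.0 |y|min 0.1
w8 -63 248 x 7.0 10.0 y -12.0 13.0 |y|min 0.1
w8 -57 209 x 7.0 9.0 y -12.0 13.0 |y|min 0.2
w8 -51 187 x 7.0 9.0 y -11.0 13.0 |y|min 0.2
w8 -45 152 x 7.0 10.0 y -12.0 13.0 |y|min 0.2
w8 -39 73 x 7.0 9.0 y -7.0 9.0 |y|min 0.2
w8 -33 1 x 7.0 7.0 y -0.0 -0.0 |y|min 0.3
w8 -27 290 x 4.0 14.0 y -6.0 6.0 |y|min 0.3
w8 -21 1 x 5.0 5.0 y -6.0 -6.0 |y|min 5.9
```

The depth data shows the tab is centred between the fingers, but the true fingertips end about 33 mm above the reported TCP. They closed above the tab, whose top is at 55 mm. The weight hasn't moved. I'll open and go about 30 mm lower.

{"api": "move_arm", "payload": {
  "deltas": [0,0,0,0,0,0,0,0,0,0,0,0,0,0,0,0,0,0,0,0,0,0,0,0,0,0,0,0,0,0,0,0,0,0,0,0,0,0,0,0,0,0]
}}

```text
time: 14.75
tool_pos: [0.6943, -0.0857, 0.0309]
ee_rot: [3.142, 0.0, 0.921]
wrist_force: [0.3, 0.3, 0.3]
width: 0.0444
finger_force: 0.0
```

{"api": "move_arm", "payload": {
  "deltas": [0,0,0,0,0,0.8,0,0,0,0,0,0,1.6,0,0,0,0,0,0,2.2,0,0,0,0,0,0,2.7,0,0,0,0,0,0,2.9,0,0,0,0,0,0,2.9,0]
}}

```text
time: 15.35
tool_pos: [0.6939, -0.0856, 0.0012]
ee_rot: [-3.141, 0.001, 0.921]
wrist_force: [0.9, -0.4, -0.8]
width: 0.0473
finger_force: 0.0
```

{"api": "move_arm", "payload": {
  "deltas": [0,0,0,0,0,0,0.4,0,0,0,0,0,0,0.7,0,0,0,0,0,0,1,0,0,0,0,0,0,1,0,0,0,0,0,0,1,0,0,0,0,0,0,1,0,0,0,0,0,0,1,0,0,0,0,0,0,1]
}}

```text
time: 16.15
tool_pos: [0.6941, -0.0855, 0.002]
ee_rot: [-3.141, 0.0, 0.921]
wrist_force: [-1.8, 0.7, 0.1]
width: 0.0119
finger_force: 30.0
```

{"api": "move_arm", "payload": {
  "deltas": [0,0,0,0,0,-0.3,1,0,0,0,0,0,-1,1,0,0,0,0,0,-3,1,0,0,0,0,0,-6,1,0,0,0,0,0,-9,1,0,0,0,0,0,-10,1,0,0,0,0,0,-10,1,0,0,0,0,0,-10,1]
}}

```text
time: 16.95
tool_pos: [0.6932, -0.0855, 0.0996]
ee_rot: [-3.139, 0.002, 0.921]
wrist_force: [0.8, 0.0, -7.7]
width: 0.0114
finger_force: 30.0
```

Run:
```python
from h import *
delta([.6936,-.0855,.1,.921],[.5076,-.3547,.1,np.radians(53.38)])
```

```text
rot [-0.      0.     -0.0107] shift cm [-32.69   1.48   0.  ]
```

{"api": "move_arm", "payload": {
  "deltas": [0,0,-0.01,-2,0.1,0,1,0,0,-0.01,-6,0.3,0,1,0,0,-0.01,-10.5,0.5,0,1,0,0,-0.01,-15,0.7,0,1,0,0,-0.01,-19.5,0.9,0,1,0,0,-0.01,-24,1.1,0,1,0,0,-0.01,-28,1.3,0,1,0,0,-0.01,-31,1.4,0,1]
}}

```text
time: 17.75
tool_pos: [0.5145, -0.3421, 0.0986]
ee_rot: [-3.136, 0.001, 0.929]
wrist_force: [0.4, 0.6, -6.2]
width: 0.0119
finger_force: 30.0
```

{"api": "move_arm", "payload": {
  "deltas": [0,0,0,-1.2,0.1,0,1,0,0,0,-1.7,0.1,0,1,0,0,0,-1.7,0.1,0,1,0,0,0,-1.7,0.1,0,1,0,0,0,-1.7,0.1,0,1]
}}

```text
time: 18.25
tool_pos: [0.5094, -0.3537, 0.1017]
ee_rot: [-3.141, -0.001, 0.933]
wrist_force: [-0.3, 0.4, -6.8]
width: 0.0115
finger_force: 30.0
```

{"api": "move_arm", "payload": {
  "deltas": [0,0,0,-0.2,-0.1,1.5,1,0,0,0,-0.2,-0.1,3.5,1,0,0,0,-0.2,-0.1,5.3,1,0,0,0,-0.2,-0.1,6.6,1,0,0,0,-0.2,-0.1,7.4,1,0,0,0,-0.2,-0.1,7.7,1,0,0,0,-0.2,-0.1,7.7,1,0,0,0,-0.2,-0.1,7.7,1]
}}

```text
time: 19.05
tool_pos: [0.5071, -0.3567, 0.026]
ee_rot: [3.139, 0.0, 0.931]
wrist_force: [-0.3, -0.1, -7.4]
width: 0.0116
finger_force: 30.0
```

Run:
```python
from h import *
o=robot.get_obs();print(o['tool_pos'],o['ee_rot'],o['wrist_force'])
d=snap('wrist','w9');v,u=np.mgrid[0:420,0:560];z=d['depth']
c=np.stack([(u-d['cx'])/d['f'],-(v-d['cy'])/d['f'],-np.ones_like(u)],-1)*z[...,None]
p=(c@d['T'][:3,:3].T+d['T'][:3,3]).reshape(-1,3)
q=R.from_euler('z',143.38,degrees=True).inv().apply(p-[.5831,-.29,0])*1e3
def box(n,m): s=q[m];print(n,len(s),np.round(np.percentile(s,[1,50,99],0),1).tolist())
ins=(q[:,0]>-8)&(q[:,0]<60)&(q[:,1]>58)&(q[:,1]<140)
box('block top',ins&(q[:,2]>36)&(q[:,2]<56))
box('tab top',ins&(q[:,2]>66)&(q[:,2]<86)&(abs(q[:,0]-22)<9))
k=(abs(q[:,0]-47)<20)&(abs(q[:,1]-47)<20);box('knob top',k&(q[:,2]>48)&(q[:,2]<58))
s=(q[:,0]>-5)&(q[:,0]<140)&(q[:,1]>-5)&(q[:,1]<38)&(q[:,2]>6)&(q[:,2]<16);box('x leg',s)
```

```text
[ 0.507139   -0.3567103   0.02601089] [3.13944876e+00 2.24803145e-04 9.30835163e-01] [-0.32922296 -0.08486738 -7.38012054]
block top 2359 [[1.2, 58.3, 37.2], [22.1, 77.9, 48.5], [51.3, 95.9, 53.9]]
tab top 2303 [[13.6, 74.8, 67.2], [20.9, 94.4, 78.5], [30.0, 123.3, 85.1]]
knob top 1830 [[35.4, 35.6, 50.9], [46.9, 46.9, 53.6], [58.8, 59.0, 55.1]]
x leg 13910 [[-3.7, -4.5, 8.6], [64.1, 15.3, 11.5], [130.4, 37.7, 13.3]]
```

{"api": "move_arm", "payload": {
  "deltas": [0,0,0,0,0,0.3,1,0,0,0,0,0,0.6,1,0,0,0,0,0,0.85,1,0,0,0,0,0,1.0,1,0,0,0,0,0,1.1,1,0,0,0,0,0,1.1,1]
}}

```text
time: 19.7
tool_pos: [0.5065, -0.3562, 0.0141]
ee_rot: [3.141, 0.0, 0.931]
wrist_force: [-0.1, 0.5, -5.8]
width: 0.0118
finger_force: 30.0
```

{"api": "move_arm", "payload": {
  "deltas": [0,0,0,0,0,0.05,1,0,0,0,0,0,0.1,1,0,0,0,0,0,0.1,1]
}}

```text
time: 20.0
tool_pos: [0.5066, -0.3562, 0.014]
ee_rot: [3.141, 0.0, 0.931]
wrist_force: [-1.8, 1.9, 0.7]
width: 0.0114
finger_force: 30.0
```

{"api": "move_arm", "payload": {
  "deltas": [0,0,0,0,0,0,0.9,0,0,0,0,0,0,0.6,0,0,0,0,0,0,0.4,0,0,0,0,0,0,0.3,0,0,0,0,0,0,0.3,0,0,0,0,0,0,0.3]
}}

```text
time: 20.6
tool_pos: [0.5067, -0.3564, 0.013]
ee_rot: [3.141, 0.0, 0.931]
wrist_force: [1.0, 0.9, 0.6]
width: 0.0325
finger_force: 0.0
```

{"api": "move_arm", "payload": {
  "deltas": [0,0,0,0,0,-1,0.3,0,0,0,0,0,-3,0.3,0,0,0,0,0,-6,0.3,0,0,0,0,0,-10,0.3,0,0,0,0,0,-14,0.3,0,0,0,-3,0,-17,0.3,0,0,0,-5,0,-17,0.3,0,0,0,-5,0,-17,0.3]
}}

```text
time: 21.4
tool_pos: [0.4759, -0.3987, 0.1855]
ee_rot: [3.137, 0.002, 0.928]
wrist_force: [1.2, -0.2, 0.4]
width: 0.0324
finger_force: 0.0
```

{"api": "move_arm", "payload": {
  "deltas": [0,0,0,0,0,0,0.3,0,0,0,0,0,0,0.3,0,0,0,0,0,0,0.3]
}}

```text
time: 21.7
tool_pos: [0.4769, -0.3951, 0.1818]
ee_rot: [-3.14, -0.001, 0.932]
wrist_force: [-0.2, 0.4, -0.5]
width: 0.0327
finger_force: 0.0
```

Run:
```python
from h import *
o=robot.get_obs();print(o['tool_pos'],o['ee_rot'],o['wrist_force'])
d=snap('wrist','w10');v,u=np.mgrid[0:420,0:560];z=d['depth']
c=np.stack([(u-d['cx'])/d['f'],-(v-d['cy'])/d['f'],-np.ones_like(u)],-1)*z[...,None]
p=(c@d['T'][:3,:3].T+d['T'][:3,3]).reshape(-1,3)
q=R.from_euler('z',143.38,degrees=True).inv().apply(p-[.5831,-.29,0])*1e3
def box(n,m): s=q[m];print(n,len(s),np.round(np.percentile(s,[1,50,99],0),1).tolist())
ins=(q[:,0]>-8)&(q[:,0]<60)&(q[:,1]>62)&(q[:,1]<140)
box('block top',ins&(q[:,2]>34.5)&(q[:,2]<39.5))
box('tab top',ins&(q[:,2]>64)&(q[:,2]<70))
k=(abs(q[:,0]-47)<20)&(abs(q[:,1]-47)<20);box('knob top',k&(q[:,2]>50.5)&(q[:,2]<57))
i=d['image'].astype(int).reshape(-1,3);ply=i[:,0]-i[:,2]>40
s=(q[:,0]>-8)&(q[:,0]<140)&(q[:,1]>-8)&(q[:,1]<38)&(q[:,2]>6)&(q[:,2]<16)&ply;box('x leg',s)
s=(q[:,0]>-8)&(q[:,0]<38)&(q[:,1]>-8)&(q[:,1]<140)&(q[:,2]>6)&(q[:,2]<16)&ply;box('y leg',s)
```

```text
[ 0.47687235 -0.39507485  0.18181359] [-3.13965999e+00 -5.54610053e-04  9.32055977e-01] [-0.24988419  0.36905593 -0.45120939]
block top 1432 [[2.4, 71.2, 34.7], [25.1, 97.8, 36.6], [41.1, 129.0, 38.5]]
tab top 615 [[15.9, 75.2, 64.6], [21.8, 98.9, 66.5], [26.8, 124.4, 68.2]]
knob top 635 [[35.6, 35.8, 51.3], [47.2, 47.0, 53.6], [59.1, 59.0, 55.4]]
x leg 4249 [[1.9, 1.3, 9.9], [68.0, 18.2, 11.7], [129.0, 37.4, 13.6]]
y leg 2233 [[1.1, 1.4, 9.8], [18.8, 33.3, 11.7], [37.1, 68.8, 13.6]]
```

```bash
python3 -c "
from bench import robot
print(robot.close_job())"
```

```text
the job is handed in; nothing more can be done
None
```

The job is handed in: the plywood square lies flush in the empty corner with the steel weight flat on its y leg, gripper clear. My last camera check agreed to about 1 mm, but no verdict came back.

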